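Move the cleaned chainring to the finished rail

TASK

The chainring on the yellow rail has been scraped clean: lift its hanger by the blue tab, over the end stops, and lower it (do not drop it) onto the green rail, well clear of the red stop, and let go. Then push the hanging hanger along the green rail until it is up against the red stop, and leave it hanging there with room behind it for the next one. Leave the parts dish, the tyre gauge and the scraper where they lie.

Things in the scene. Friction and masses are not known exactly. Their poses are not given: they have to be found in the camera images.
- hanger: Steel hanger, 0.55 kg, upright, balanced: a flat crown (30 mm across the rail, 60 along it, 6 thick) rests on a rail bar between a front and a rear plate, 24 mm apart and open below (6 mm play each side of the 12 mm bar). Origin: middle of the crown's underside, which lies on the bar's top face. x = towards the chainring (away from the robot at the start), y along the rail, z up.
- chainring (a point): Middle of the gold-coloured chainring with silver arms (126 mm across over its teeth, upright, facing the hanger's x), 88 mm below and 17 mm in front (+x) of the hanger's origin, on the hanger's 40 mm wide front plate. It hangs in front of the bar and posts, and reaches 151 mm below the crown's underside, 23 mm in front of the origin and 63 mm to either side.
- weight (a point): Middle of the chrome counterweight cylinder (26 mm thick, 60 mm long along the rail) on the hanger's rear plate, 13 mm below and 28 mm behind (-x) the hanger's origin. Rear plate and weight reach 28 mm below the crown's underside and 41 mm behind the origin, so a lift of over 28 mm frees the hanger for a move forwards (+x).
- tab (a point): Grip point in the middle of the hanger's blue plastic tab, 36 mm above the hanger's origin. The tab is 12 mm thick (along the hanger's x), 60 mm long (along y), and runs from 6 to 52 mm above the origin. Its upright ends, 30 mm either side of the origin along y and flush with the crown's ends, can be pushed to slide the hanger along.
- rail_todo: Yellow rail, fixed, where the hanger starts. Level bar 12 mm wide (x), 16 tall, 240 long (y), its top face 215 mm above the bench. The 12 mm square post at each end rises 25 mm above the bar as an end stop; stops' inner faces are 108 mm from the middle. Low feet reach 55 mm out. Origin: on the bench under the rail's middle. x across, roughly away from the robot; y along; z up.
- rail_done: Green rail, fixed, the destination; sizes and frame as the yellow rail. The rails stand roughly end to end, either may be on the left. The post and stop at its +y end (to the robot's left) are red; when the crown touches the red stop, the hanger's origin is 78 mm from the rail's middle along +y. The hanger slides on the bar with a few newtons of friction.
- parts_dish: Round steel magnetic parts dish, 140 mm across, 28 mm high, loose. Origin: centre of its underside.
- tyre_gauge: Orange plastic tyre pressure gauge, 155 mm long, 30 mm wide, 25 mm high, loose, lying along its x. Origin: on the bench near its middle.
- scraper: Scraper with a black handle and a stainless steel blade, 200 mm long, 60 mm wide, 18 mm high, loose, lying along its x. Origin: on the bench near its middle.
- charger: Grey plastic battery charger with a toggle switch and a carrying handle, 130 x 190 mm, 121 mm high, heavy and fixed, to the right of the rails. Origin: centre of its underside.
Things that resemble listed ones, but are neither listed nor needed, are in the scene too. Of the things like the hanger, leave any that is purple; of the rest the smaller one is meant.

How it is judged:
By the outcome, as a careful person would: the job done as asked, in the order asked, and still so for the second after the job is handed in, with the robot touching nothing.
It also fails if it takes over 61 s, if anything falls off the work surface, if the arm or the gripper's body presses on something with over 40 N, if the wrist force passes 120 N, or if a joint passes its speed limit or range.

ROBOT

A 7-joint arm with a two-finger parallel gripper is mounted at the origin on the work surface. World frame = base frame: x ahead of the robot, y to its left, z up, the work surface at z = 0. Lengths are in m, angles in rad, forces in N, time in s.
With the tool pointing down it reaches from about 0.425 to 0.875 m from the base axis. Payload 9.9 kg.
Tool frame: the origin (TCP) lies at the very end of the fingers, on their centre line; the grasp point (between the pads) lies 19 mm behind it (grasp_offset is the distance from the TCP to the grasp point, in m); z points along the fingers, y is the line along which they close (so a half turn about z gives the same grasp; the last joint's range is limited). The gripper opens to 85 mm and grips with 20 to 120 N. Pads are 22 mm wide; open, the fingers measure 114 mm over their backs; the gripper's body (76 mm by 85 mm) begins 54 mm behind the grasp point. The pads swing forward as they close: fully open they stand 13 mm farther back than shut.
Start: joints at [-1.294, 0.576, 0.025, 1.437, -0.015, 1.129, -0.057], TCP at [0.238, 0.632, 0.231] pointing down, gripper open.
Joint ranges: [-2.76, 2.76], [-0.34, 2.15], [-1.52, 1.57], [0.19, 2.46], [-1.09, 4.23], [0.17, 1.99], [-2.82, 2.82]. Speed limits (rad/s): [2.22, 2.22, 3.01, 3.01, 3.14, 3.14, 3.14].

INTERFACE

Orientations are given as a rotation vector (axis times angle).
In Python, from rig import get_obs, snapshot, camera_info, close_job, grasp_offset gives the robot as it stands.
- The arm moves only by the tool carry_out, never from a script. Its arguments are lists of equal length, an entry for each row: "linear": the shift along the world's x, y, z in mm, a list of three; "twist": the turn about the world's z in rad. A call has 1 to 20 rows; each row is the pose to reach, as a shift and turn from the pose commanded when the call began; what a row does not reach only later rows make up. A row lasts 1/8 s, in which the tool goes at most 62.5 mm and 10.7 degrees, less where a joint would pass 70% of its speed; a pose out of reach is approached as far as the arm can. A call with a gripper value outside its range is refused whole. "jaw" is the finger opening in mm, from 0 to 85.4, set as the call begins (left out, the last holds). The fingers move at their own pace and stop on an object; "squeeze" is the grip in N (left out, the last holds). Time passes only in rows, so rows that repeat a pose let the fingers close. It gives the time, the measured TCP pose, the force, the opening and the grip force at its end, in the units of the state.
- get_obs(): the state, without advancing time (a new reading comes with each control period).
- snapshot(name): name is "scene" or "top" or "wrist"; returns the picture (420x560x3 uint8, blue, green, red); there is no depth.
- camera_info(name): a dict with "fovy" (degrees; the focal length in pixels is half the picture's height over the tangent of half this angle, whatever the lens; pixels are square), "cx", "cy" (the principal point, pixels), "dist_coeffs" ([k1, k2, p1, p2, k3] as OpenCV has them; the pictures are not rectified), "origin" and "orientation" of the camera in the world. Camera axes: x right, y up, looking along -z (the intrinsics and any distortion apply to the point x, -y, -z); pixel columns grow to the right and rows downward; lengths in m; the calibration is good to about 2 mm. A picture is of the moment at which its call begins: read the wrist's pose just before it. camera_info takes no time and is no camera call; for the wrist camera it gives the pose at the moment of the call.
- close_job(): hands the job in; it is judged then, once.
The state is a dict: "t": time; "qpos": joint angles; "joint_velocities": joint speeds; "joint_torque": joint torques, N m; "tcp_pos": TCP position; "orientation": TCP orientation; "contact_force": force on the tool from outside, world axes, zero at the start; "moment": the same for the moment, N m; "opening": finger opening in m; "grasp_force": force on a finger pad.
Only numpy, scipy, OpenCV 4.12 (cv2) and the standard library are available. Lean on these libraries where they do the work, as an engineer would, in place of code of your own. Each camera call takes 0.05 s, during which the arm holds its last target. There are 200 camera calls.

## Working session

There is one attempt and no reset: what is moved stays moved. The work goes in short steps, Python scripts to look and compute and a tool call to move; the robot and the scene stay as the last step left them, time stands still between calls to the robot, and variables do not carry over. Pictures are saved under pics/ and viewed, at most 10 in all, crops included, and the job is handed in when it is done.

Besides the shell and the picture viewer there is one more tool, called after ">>>" as name(argument=value, ...) on one line, values as JSON. carry_out: Moves the arm, as the interface text tells. Its arguments: {"type":"object","properties":{"linear":{"type":"array","items":{"type":"array","items":{"type":"number"}}},"twist":{"type":"array","items":{"type":"number"}},"jaw":{"type":"number"},"squeeze":{"type":"number"}},"required":["linear","twist"]}

```bash
ls; mkdir -p pics; cat > h.py <<'E'
import numpy as np, cv2, json
from scipy.spatial.transform import Rotation as R
from rig import *
def cam(n):
    c=camera_info(n); f=210/np.tan(np.radians(c['fovy'])/2)
    K=np.array([[f,0,c['cx']],[0,f,c['cy']],[0,0,1.]])
    o=np.array(c['orientation'],float)
    Rm=R.from_rotvec(o).as_matrix() if o.size==3 else (o.reshape(3,3) if o.size==9 else None)
    return K,np.array(c['dist_coeffs'],float),np.array(c['origin']),Rm
def ray(C,uv):
    K,d,o,Rm=C
    p=cv2.undistortPoints(np.array(uv,float).reshape(-1,1,2),K,d)[:,0]
    return o,(Rm@np.c_[p[:,0],-p[:,1],-np.ones(len(p))].T).T
def atz(C,uv,z):
    o,d=ray(C,uv); return o+d*((z-o[2])/d[:,2])[:,None]
def proj(C,P):
    K,d,o,Rm=C
    q=(np.array(P,float).reshape(-1,3)-o)@Rm; q=q*[1,-1,-1]
    return cv2.projectPoints(q,np.zeros(3),np.zeros(3),K,d)[0][:,0]
def tri(C1,u1,C2,u2):
    o1,d1=ray(C1,u1);o2,d2=ray(C2,u2);d1=d1[0];d2=d2[0]
    s=np.linalg.lstsq(np.c_[d1,-d2],o2-o1,rcond=None)[0]
    a,b=o1+s[0]*d1,o2+s[1]*d2; return (a+b)/2,np.linalg.norm(a-b)
E
python3 - <<'E'
from h import *
for n in('scene','top','wrist'):
    print(n,camera_info(n)); cv2.imwrite(f'pics/{n}0.png',snapshot(n))
a=np.hstack([cv2.imread('pics/scene0.png'),cv2.imread('pics/top0.png')])
print(get_obs(), grasp_offset)
E
```

```text
pics
scene {'fovy': 51.36371927717437, 'cx': 280.79407015595416, 'cy': 208.20325491024647, 'dist_coeffs': array([-0.07996858,  0.        ,  0.        ,  0.        ,  0.        ]), 'origin': array([ 1.66031154, -0.28240214,  0.88842052]), 'orientation': array([0.85612591, 0.68975148, 1.25290601])}
top {'fovy': 44.41414500955707, 'cx': 279.734321785611, 'cy': 202.1649476508817, 'dist_coeffs': array([-0.02734008,  0.        ,  0.        ,  0.        ,  0.        ]), 'origin': array([ 0.20781353, -0.06059205,  1.84971377]), 'orientation': array([ 0.13386695, -0.1402388 , -1.57825941])}
wrist {'fovy': 65.5722035964687, 'cx': 280.1886713759393, 'cy': 212.23236668782812, 'dist_coeffs': array([-0.01236072,  0.        ,  0.        ,  0.        ,  0.        ]), 'origin': array([0.1737384 , 0.6556759 , 0.37350448]), 'orientation': array([-0.24098395, -0.16578973,  1.20258285])}
{'t': 0.15, 'qpos': array([-1.29378881,  0.57635812,  0.02485665,  1.43765033, -0.0149947 ,
        1.12897879, -0.05649055]), 'joint_velocities': array([ 0.00074755, -0.00126804,  0.00087775, -0.00222567,  0.00123405,
       -0.00101715, -0.0003218 ]), 'joint_torque': array([ 3.29578594e-03, -7.66256475e+01,  2.25358933e+00, -2.86181599e+01,
        1.58067956e-02,  9.79930570e-03,  2.35644029e-05]), 'tcp_pos': array([0.23818116, 0.63125671, 0.23065083]), 'orientation': array([-5.63598745e-01, -3.09047036e+00,  1.88551102e-03]), 'contact_force': array([-0.26917384,  0.0019838 ,  0.31157936]), 'moment': array([ 0.02722428,  0.0166598 , -0.03669564]), 'grasp_force': 0.0, 'opening': 0.08572462924421771} 0.0187
```

View pics/scene0.png

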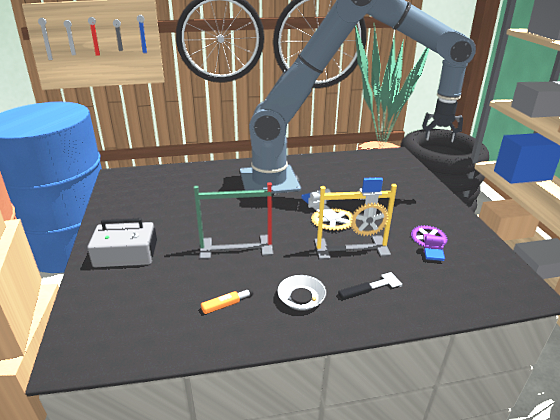

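View pics/top0.png

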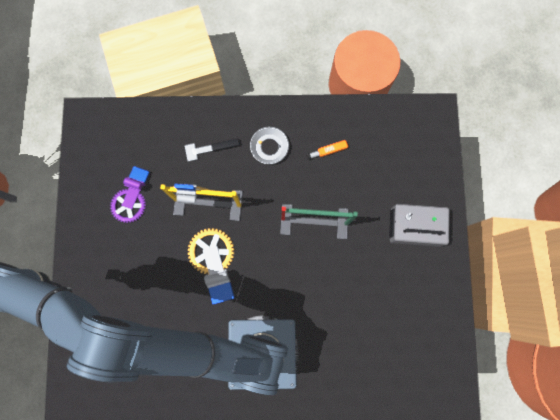

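Candidates: the gold hanger hanging on the yellow rail (scene 372,205; top 185,192), a larger gold one lying on the bench (scene 330,215; top 212,255), and a purple one (scene 430,240). The one on the yellow rail is the smaller non-purple one. I'll confirm with an enlarged crop.

```bash
python3 - <<'E'
import cv2,numpy as np
s=cv2.imread('pics/scene0.png')[165:265,185:405]; t=cv2.imread('pics/top0.png')[165:245,150:370]
s=cv2.resize(s,(792,360-0),interpolation=cv2.INTER_CUBIC)
t=cv2.resize(t,None,fx=3.6,fy=3.0,interpolation=cv2.INTER_CUBIC)
cv2.imwrite('pics/crop1.png',np.vstack([s,t[:240]]))
E
```

```text
(no output)
```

View pics/crop1.png

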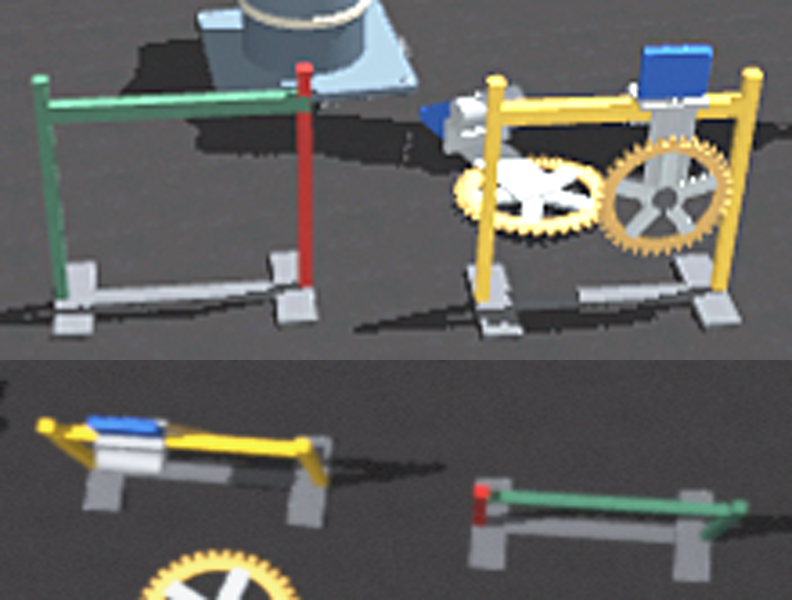

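The crop confirms it: the hanger with the smaller upright gold chainring and the blue tab hangs on the yellow rail, near its left end. Now the rail and tab poses.

```bash
python3 - <<'E'
from h import *
S,T=cam('scene'),cam('top')
s=lambda u,v:[185+u/3.6-.4,165+v/3.6-.4]
t=lambda u,v:[150+u/3.6-.4,165+(v-360)/3.-.4]
pts={'yL':((752,73),(46,425)),'yR':((496,80),(304,444)),'gL':((304,68),(482,491)),'gR':((41,80),(740,508)),'tabmid':((678,47),(126,424))}
for k,(a,b) in pts.items():
    P,e=tri(S,s(*a),T,t(*b)); z=.267 if 'tab' in k else .240
    print(k,P.round(4),'gap',round(e,4),'atz scene',atz(S,[s(*a)],z)[0].round(4),'top',atz(T,[t(*b)],z)[0].round(4))
E
```

```text
yL [0.5475 0.3062 0.2385] gap 0.0003 atz scene [0.5501 0.305  0.24  ] top [0.5471 0.3057 0.24  ]
yR [0.5242 0.078  0.2401] gap 0.0034 atz scene [0.5241 0.0798 0.24  ] top [0.5238 0.0764 0.24  ]
gL [ 0.4718 -0.0795  0.2387] gap 0.0021 atz scene [ 0.4743 -0.0789  0.24  ] top [ 0.4714 -0.0805  0.24  ]
gR [ 0.451  -0.306   0.2374] gap 0.0034 atz scene [ 0.4563 -0.3042  0.24  ] top [ 0.4505 -0.3073  0.24  ]
tabmid [0.5426 0.2323 0.2676] gap 0.0058 atz scene [0.5412 0.2361 0.267 ] top [0.5417 0.2296 0.267 ]
```

>>> carry_out(linear=[[0,0,50],[30,-40,100],[60,-80,100],[90,-120,100],[120,-160,100],[155,-205,100],[190,-250,100],[225,-295,100],[260,-340,100],[290,-380,100],[303,-398,100],[303,-398,100],[303,-398,100],[303,-398,100]], twist=[0,-0.13,-0.26,-0.39,-0.52,-0.65,-0.78,-0.91,-1.04,-1.17,-1.31,-1.31,-1.31,-1.31], jaw=85)

```text
t: 1.9
tcp_pos: [0.5405, 0.235, 0.3312]
orientation: [-2.325, -2.111, 0.0]
contact_force: [-0.3, -0.8, -0.1]
opening: 0.0849
grasp_force: 0.0
```

```bash
python3 - <<'E'
from h import *
o=get_obs(); print(o['t'],o['tcp_pos'],R.from_rotvec(o['orientation']).as_matrix().round(3).tolist(),o['qpos'].round(2))
C=cam('wrist'); im=snapshot('wrist')
# expected tab top corners (yaw -0.1, mid .5415,.233)
a=-.1; X=np.array([np.cos(a),np.sin(a),0]);Y=np.array([-np.sin(a),np.cos(a),0]);m=np.array([.5415,.233,.267])
P=[m+i*.006*X+j*.03*Y for i,j in((1,1),(1,-1),(-1,-1),(-1,1))]
print(proj(C,P).round(1).tolist())
cv2.imwrite('pics/w1.png',im)
E
```

```text
1.9 [0.54052902 0.234975   0.33119355] [[0.096, 0.995, -0.001], [0.995, -0.096, 0.0], [0.0, -0.001, -1.0]] [-0.77  0.4   0.44  1.52 -0.18  1.26 -0.41]
[[291.6, 186.0], [290.4, 271.0], [273.2, 270.9], [273.0, 186.0]]
```

View pics/w1.png

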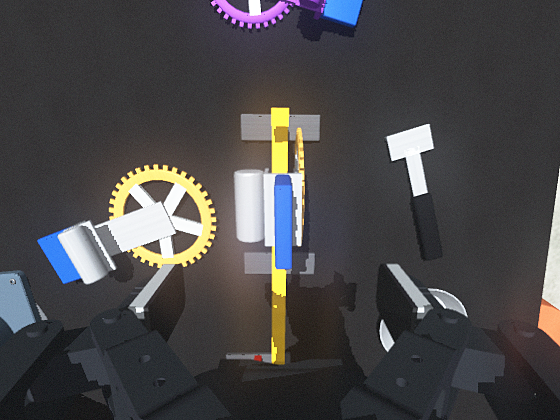

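The view shows the tab at u 274–293, v 176–269, under the open fingers. I'll measure the blue outline more precisely.

```bash
python3 - <<'E'
from h import *
im=cv2.imread('pics/w1.png'); C=cam('wrist'); print(C[2].round(3))
h=cv2.cvtColor(im,cv2.COLOR_BGR2HSV); m=cv2.inRange(h,(105,150,50),(125,255,255)); m[:150]=0;m[300:]=0;m[:,:240]=0;m[:,330:]=0
ys,xs=np.nonzero(m); print(xs.min(),xs.max(),ys.min(),ys.max())
for v in range(ys.min(),ys.max()+1,8):
    x=xs[ys==v]; print(v,x.min(),x.max(),im[v,x.min():x.max()+1:3,0].tolist())
u=(xs.min()+xs.max())/2
print(atz(C,[[u,ys.min()-.5],[u,ys.max()+.5]],.267),atz(C,[[u,ys.min()-.5],[u,ys.max()+.5]],.221))
# rail at both ends: yellow far post top & bar
E
```

```text
[0.547 0.303 0.474]
275 304 175 268
175 277 288 [185, 185, 183, 184]
183 275 290 [179, 192, 190, 186, 189, 157]
191 275 291 [245, 250, 250, 250, 249, 246]
199 275 291 [242, 250, 250, 250, 251, 245]
207 275 291 [243, 249, 249, 249, 249, 244]
215 275 291 [240, 250, 250, 250, 250, 245]
223 275 291 [237, 249, 249, 250, 249, 244]
231 275 291 [230, 249, 249, 249, 249, 244]
239 275 291 [221, 249, 249, 250, 249, 241]
247 275 291 [228, 248, 249, 249, 248, 245]
255 275 291 [214, 248, 248, 248, 249, 242]
263 276 291 [251, 248, 248, 247, 248, 213]
[[0.54990945 0.26964094 0.267     ]
 [0.54409858 0.20427757 0.267     ]] [[0.5505389  0.26221033 0.221     ]
 [0.54343823 0.18233873 0.221     ]]
```

```bash
python3 - <<'E'
from h import *
im=cv2.imread('pics/w1.png'); C=cam('wrist')
print(im[180:192,283,0].tolist())
P=atz(C,[[283.2,185.5],[283.2,269]],.267); print(P,P.mean(0),np.linalg.norm(P[0]-P[1]))
E
```

```text
[190, 191, 194, 191, 198, 242, 254, 250, 250, 250, 250, 250]
[[0.54522908 0.26291696 0.267     ]
 [0.53971106 0.20432219 0.267     ]] [0.54247007 0.23361958 0.267     ] 0.0588540222685638
```

>>> carry_out(linear=[[2,-1,-20],[2,-1,-45],[2,-1,-70],[2,-1,-90],[2,-1,-98],[2,-1,-98],[2,-1,-98]], twist=[0,0,0,0,0,0,0])

```text
t: 2.82
tcp_pos: [0.5437, 0.2328, 0.2341]
orientation: [2.329, 2.108, 0.002]
contact_force: [0.4, -0.3, 0.6]
opening: 0.0849
grasp_force: 0.0
```

>>> carry_out(linear=[[0,0,0],[0,0,0],[0,0,0],[0,0,0],[0,0,0],[0,0,0],[0,0,0],[0,0,0],[0,0,0],[0,0,0]], twist=[0,0,0,0,0,0,0,0,0,0], jaw=0, squeeze=70)

```text
t: 4.08
tcp_pos: [0.543, 0.2326, 0.2335]
orientation: [-2.329, -2.107, 0.0]
contact_force: [-3.3, 0.1, 5.5]
opening: 0.0114
grasp_force: 69.0
```

Gripped at 11.4 mm, which matches the 12 mm tab. Lifting.

>>> carry_out(linear=[[0,0,5],[0,0,15],[0,0,30],[0,0,50],[0,0,70],[0,0,80],[0,0,80],[0,0,80]], twist=[0,0,0,0,0,0,0,0])

```text
t: 5.08
tcp_pos: [0.5429, 0.2325, 0.3126]
orientation: [-2.329, -2.107, 0.002]
contact_force: [0.1, 0.4, -5.5]
opening: 0.011
grasp_force: 68.3
```

```bash
python3 - <<'E'
from h import *
s=snapshot('scene')[140:270,180:420]; w=snapshot('wrist')[90:390,150:450]
cv2.imwrite('pics/l1.png',np.hstack([cv2.resize(s,(480,260)),cv2.resize(w,(260,260))]))
E
```

```text
(no output)
```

View pics/l1.png

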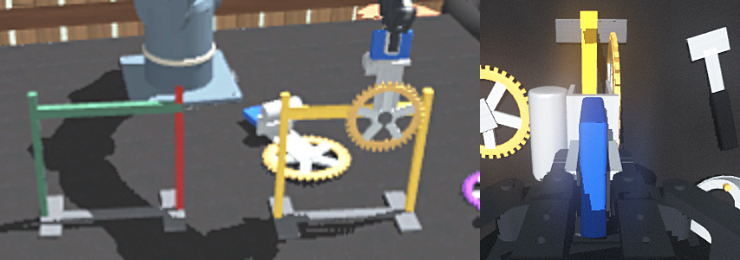

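The hanger hangs level and is clear of the yellow rail. I'll carry it across in front of the posts.

>>> carry_out(linear=[[0,-10,0],[0,-30,0],[0,-60,0],[0,-100,0],[0,-140,0],[0,-180,0],[0,-220,0],[0,-260,0],[0,-300,0],[0,-340,0],[0,-380,0],[0,-410,0],[0,-430,0],[0,-441,0],[0,-441,0],[0,-441,0],[0,-441,0]], twist=[0,0,0,0,0,0,0,0,0,0,0,0,0,0,0,0,0])

```text
t: 7.3
tcp_pos: [0.5436, -0.2073, 0.3132]
orientation: [-2.328, -2.109, -0.0]
contact_force: [-0.3, 0.1, -4.9]
opening: 0.0113
grasp_force: 68.3
```

```bash
python3 - <<'E'
from h import *
o=get_obs(); print(o['tcp_pos'],o['contact_force'],R.from_rotvec(o['orientation']).as_matrix().round(3)[0])
C=cam('wrist'); w=snapshot('wrist'); cv2.imwrite('pics/w2.png',w)
print(proj(C,[[.4718,-.0795,.24],[.451,-.306,.24],[.4614,-.1928,.215]]).round(1).tolist())
E
```

```text
[ 0.54357525 -0.2072641   0.31322789] [-0.25848708  0.13093572 -4.91503661] [ 0.098  0.995 -0.   ]
[[140.3, 32.2], [175.4, 353.3], [171.5, 205.5]]
```

View pics/w2.png

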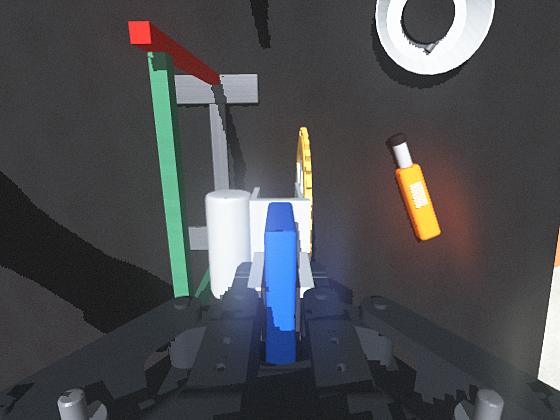

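The red post top is at (140,32), where I predicted it. Checking the bar top edges.

```bash
python3 - <<'E'
from h import *
im=cv2.imread('pics/w2.png');C=cam('wrist');c=np.array([.4614,-.1928,.215]);Y=np.array([.0914,.9958,0]);X=np.array([.9958,-.0914,0])
for s in(.07,.03,0,-.03):
    q=proj(C,[c+s*Y-.006*X,c+s*Y+.006*X,c+s*Y+.006*X-[0,0,.016]]).round(1);v=int(q[0,1]); print(v,q[:,0].tolist(),list(zip(range(148,196),im[v,148:196,1].tolist())))
E
```

```text
109 [153.6, 170.5, 177.4] [(148, 61), (149, 67), (150, 58), (151, 67), (152, 49), (153, 121), (154, 203), (155, 196), (156, 192), (157, 195), (158, 193), (159, 192), (160, 195), (161, 195), (162, 192), (163, 194), (164, 195), (165, 198), (166, 194), (167, 194), (168, 200), (169, 205), (170, 124), (171, 57), (172, 72), (173, 69), (174, 67), (175, 68), (176, 72), (177, 66), (178, 72), (179, 70), (180, 67), (181, 63), (182, 67), (183, 71), (184, 74), (185, 69), (186, 74), (187, 70), (188, 67), (189, 70), (190, 63), (191, 67), (192, 71), (193, 76), (194, 72), (195, 71)]
166 [159.5, 175.7, 181.9] [(148, 68), (149, 67), (150, 67), (151, 66), (152, 63), (153, 64), (154, 72), (155, 70), (156, 68), (157, 62), (158, 62), (159, 67), (160, 212), (161, 201), (162, 198), (163, 192), (164, 190), (165, 196), (166, 194), (167, 192), (168, 192), (169, 192), (170, 195), (171, 195), (172, 192), (173, 193), (174, 200), (175, 198), (176, 84), (177, 62), (178, 69), (179, 70), (180, 68), (181, 69), (182, 68), (183, 68), (184, 71), (185, 72), (186, 67), (187, 65), (188, 73), (189, 71), (190, 74), (191, 71), 
[... 491 characters left out ...]
), (185, 78), (186, 79), (187, 79), (188, 76), (189, 73), (190, 85), (191, 78), (192, 81), (193, 81), (194, 80), (195, 82)]
242 [167.6, 182.7, 188.2] [(148, 63), (149, 66), (150, 69), (151, 64), (152, 66), (153, 64), (154, 67), (155, 75), (156, 70), (157, 64), (158, 70), (159, 66), (160, 70), (161, 65), (162, 73), (163, 73), (164, 66), (165, 70), (166, 71), (167, 72), (168, 142), (169, 207), (170, 196), (171, 194), (172, 191), (173, 194), (174, 192), (175, 197), (176, 194), (177, 198), (178, 193), (179, 198), (180, 196), (181, 196), (182, 200), (183, 161), (184, 67), (185, 79), (186, 80), (187, 88), (188, 82), (189, 95), (190, 167), (191, 163), (192, 161), (193, 159), (194, 157), (195, 159)]
```

The green rail model fits within half a pixel. Moving over the bar and lowering most of the way.

>>> carry_out(linear=[[-8,0,0],[-25,0,0],[-45,0,0],[-65,-2,0],[-79,-2,0],[-84,-2,0],[-84,-2,0],[-84,-2,0],[-84,-2,-10],[-84,-2,-30],[-84,-2,-50],[-84,-2,-65],[-84,-2,-72],[-84,-2,-74],[-84,-2,-74],[-84,-2,-74]], twist=[0,0,0,0,0,0,0,0,0,0,0,0,0,0,0,0])

```text
t: 9.35
tcp_pos: [0.4596, -0.2106, 0.2398]
orientation: [2.329, 2.107, 0.001]
contact_force: [-0.3, 0.6, -4.5]
opening: 0.0108
grasp_force: 68.4
```

```bash
python3 - <<'E'
from h import *
s=snapshot('scene')[140:270,180:420]; w=snapshot('wrist')[30:390,130:430]
cv2.imwrite('pics/l2.png',np.hstack([cv2.resize(s,(500,271)),cv2.resize(w,(226,271))]))
E
```

```text
(no output)
```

View pics/l2.png

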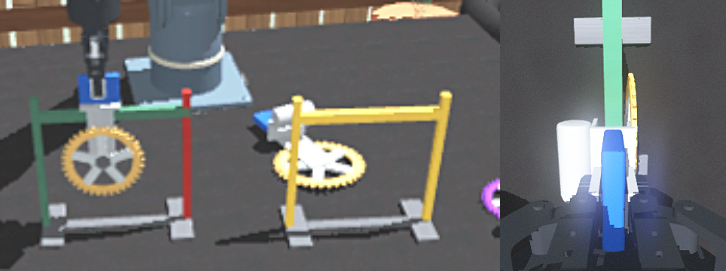

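The plates straddle the green bar, and the hanger's weight is still on the gripper. Lowering the last few mm.

>>> carry_out(linear=[[0,0,-2],[0,0,-4],[0,0,-5],[0,0,-6],[0,0,-6.5],[0,0,-6.5],[0,0,-6.5]], twist=[0,0,0,0,0,0,0])

```text
t: 10.32
tcp_pos: [0.4593, -0.2104, 0.2335]
orientation: [2.33, 2.108, 0.001]
contact_force: [-4.1, 2.3, 4.9]
opening: 0.0109
grasp_force: 70.1
```

>>> carry_out(linear=[[0,0,0],[0,0,0],[0,0,0],[0,0,0],[0,0,0],[0,0,0]], twist=[0,0,0,0,0,0], jaw=50)

```text
t: 11.08
tcp_pos: [0.4593, -0.2104, 0.2328]
orientation: [-2.33, -2.108, 0.0]
contact_force: [-0.2, 0.4, 0.0]
opening: 0.05
grasp_force: 0.0
```

>>> carry_out(linear=[[0,0,10],[0,0,30],[0,0,60],[0,0,80],[0,0,80],[0,-30,80],[0,-65,80],[0,-65,80],[0,-65,80]], twist=[0,0,0,0,0,0,0,0,0])

```text
t: 12.2
tcp_pos: [0.4591, -0.2748, 0.3121]
orientation: [-2.329, -2.107, 0.0]
contact_force: [0.9, 0.0, -0.5]
opening: 0.0499
grasp_force: 0.0
```

```bash
python3 - <<'E'
from h import *
o=get_obs(); print(o['tcp_pos'],o['contact_force'])
C=cam('wrist'); im=snapshot('wrist'); cv2.imwrite('pics/w3.png',im)
h=cv2.cvtColor(im,cv2.COLOR_BGR2HSV); m=cv2.inRange(h,(105,150,215),(125,255,255))
n,l,st,ce=cv2.connectedComponentsWithStats(m); i=1+st[1:,4].argmax(); x,y,w,hh,_=st[i]; print(st[i])
P=atz(C,[[x+w/2-.5,y-.5],[x+w/2-.5,y+hh-.5]],.267); print(P,P.mean(0))
E
```

```text
[ 0.45909909 -0.27476653  0.31208919] [ 0.87177729  0.01670058 -0.51522176]
[274 177   6   3   6]
[[ 0.4605872  -0.23725345  0.267     ]
 [ 0.46040666 -0.23900665  0.267     ]] [ 0.46049693 -0.23813005  0.267     ]
```

View pics/w3.png

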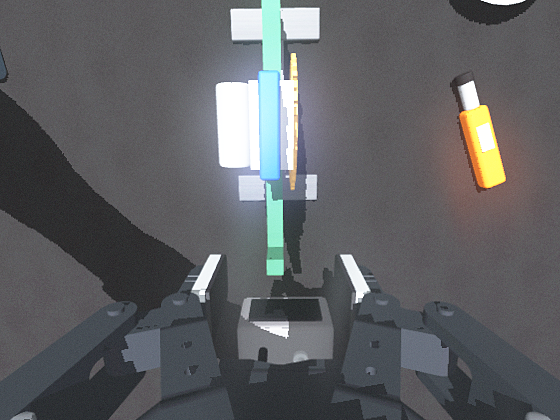

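It hangs properly on the green rail, with the tab's near end at (270,180), y ≈ -0.239. Its origin is about 16 mm on the far side of the rail's middle from the red stop. Next I close the fingers and go down behind the tab.

>>> carry_out(linear=[[-4,7,0],[-4,7,0],[-4,7,0],[-4,7,0],[-4,7,0],[-4,7,0],[-4,7,-25],[-4,7,-50],[-4,7,-70],[-4,7,-80],[-4,7,-80],[-4,7,-80]], twist=[0,0,0,0,0,0,0,0,0,0,0,0], jaw=0, squeeze=20)

```text
t: 13.75
tcp_pos: [0.4556, -0.2688, 0.2335]
orientation: [2.329, 2.107, 0.001]
contact_force: [-0.9, 0.1, 0.4]
opening: -0.0
grasp_force: 0.0
```

>>> carry_out(linear=[[0.5,5,0],[1,10,0],[1.2,13,0],[1.5,16,0],[1.8,19,0],[2,22,0],[2.3,25,0],[2.5,28,0]], twist=[0,0,0,0,0,0,0,0])

```text
t: 14.75
tcp_pos: [0.4578, -0.2405, 0.2329]
orientation: [2.33, 2.107, -0.0]
contact_force: [0.0, -2.5, 1.0]
opening: -0.0
grasp_force: 1.4
```

Sliding at about 2.5 N. Pushing on along the rail to just short of the stop.

>>> carry_out(linear=[[0.4,4,0],[0.8,8,0],[1.2,12,0],[1.6,16,0],[2,20,0],[2.4,24,0],[2.8,28,0],[3.2,32,0],[3.6,36,0],[4,40,0],[4.4,44,0],[4.8,48,0],[5.2,52,0],[5.6,56,0],[6,60,0],[6.4,64,0],[6.8,68,0],[7,71,0],[7.2,73,0],[7.3,74,0]], twist=[0,0,0,0,0,0,0,0,0,0,0,0,0,0,0,0,0,0,0,0])

```text
t: 17.25
tcp_pos: [0.4651, -0.1664, 0.2328]
orientation: [2.33, 2.108, -0.0]
contact_force: [-1.2, -3.8, 2.1]
opening: 0.0001
grasp_force: 2.0
```

>>> carry_out(linear=[[0.1,1,0],[0.2,2,0],[0.3,3,0],[0.4,4,0],[0.5,5,0],[0.6,6,0]], twist=[0,0,0,0,0,0])

```text
t: 18.0
tcp_pos: [0.4657, -0.1604, 0.2328]
orientation: [2.33, 2.108, 0.0]
contact_force: [-0.6, -3.9, 2.4]
opening: 0.0002
grasp_force: 2.1
```

>>> carry_out(linear=[[0,0.7,0],[0.1,1.4,0],[0.2,2,0]], twist=[0,0,0])

```text
t: 18.38
tcp_pos: [0.4659, -0.1584, 0.2328]
orientation: [-2.33, -2.108, 0.0]
contact_force: [-0.8, -4.5, 4.0]
opening: 0.0002
grasp_force: 2.1
```

>>> carry_out(linear=[[0,0.5,0],[0.1,1,0],[0.1,1.5,0]], twist=[0,0,0])

```text
t: 18.75
tcp_pos: [0.466, -0.157, 0.2328]
orientation: [2.33, 2.108, -0.0]
contact_force: [-0.6, -4.3, 3.2]
opening: -0.0001
grasp_force: 2.1
```

>>> carry_out(linear=[[0,0.5,0],[0.1,1,0],[0.1,1,0]], twist=[0,0,0])

```text
t: 19.12
tcp_pos: [0.466, -0.1565, 0.2328]
orientation: [2.33, 2.107, -0.001]
contact_force: [-0.5, -5.8, 1.6]
opening: 0.0001
grasp_force: 3.2
```

>>> carry_out(linear=[[0,0.5,0],[0,1,0],[0,1,0]], twist=[0,0,0])

```text
t: 19.5
tcp_pos: [0.466, -0.1565, 0.2329]
orientation: [2.33, 2.105, -0.002]
contact_force: [-0.4, -9.3, 2.2]
opening: -0.0002
grasp_force: 4.8
```

The force now rises with no movement, so the hanger is against the stop at the predicted position. Backing off, raising the arm and checking.

>>> carry_out(linear=[[0,-2,0],[-1,-10,0],[-2,-25,0],[-2,-25,20],[-2,-25,60],[-2,-25,100],[-2,-45,120],[-2,-65,120],[-2,-65,120],[-2,-65,120]], twist=[0,0,0,0,0,0,0,0,0,0])

```text
t: 20.75
tcp_pos: [0.4639, -0.2196, 0.3524]
orientation: [-2.329, -2.107, 0.0]
contact_force: [-0.9, -0.7, -0.4]
opening: -0.0003
grasp_force: 0.0
```

```bash
python3 - <<'E'
from h import *
s=snapshot('scene')[150:320,180:420]; w=snapshot('wrist')
cv2.imwrite('pics/f.png',np.hstack([cv2.resize(s,(432,306)),cv2.resize(w[:330,130:430],(278,306))]))
E
```

```text
(no output)
```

View pics/f.png

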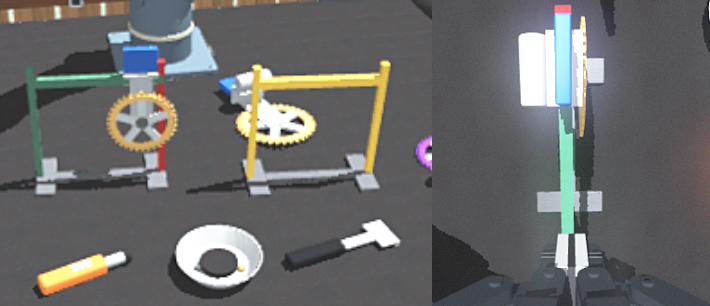

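The hanger hangs level against the red stop, with the rail free behind it. The dish, gauge and scraper look undisturbed.

```bash
python3 -c "
from rig import *
print(close_job())"
```

```text
the job is handed in; nothing more can be done
None
```

The hanger is on the green rail, pushed up against the red stop and let go, with room behind it for the next one; the job is handed in at about 21 s.

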